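# Load the cup feed trough and tip it onto its catch

### The arm

A 6-joint arm with a two-finger parallel gripper is mounted at the origin on the work surface. World frame = base frame: x ahead of the robot, y to its left, z up, the work surface at z = 0. Lengths are in m, angles in rad, forces in N, time in s.
With the tool pointing down it reaches from about 0.35 to 0.775 m from the base axis. Payload 7.3 kg.
Tool frame: the origin (TCP) lies on the centre line of the jaws, within the pads' length; the fingertips stand 11 mm ahead of it and the grasp point (between the pads) lies 8 mm behind it; z points along the fingers, y is the direction in which the jaws open and shut (so a half turn about z gives the same grasp; the last joint's range is limited). The gripper opens to 92 mm and grips with 3 to 60 N. Pads are 19 mm wide; open, the fingers measure 130 mm over their backs; the gripper's body (75 mm by 190 mm) begins 47 mm behind the grasp point.
Start: joints at [1.136, 0.342, 1.524, -0, 1.275, -0.146], TCP at [0.15, 0.503, 0.203] pointing down, gripper open.
Joint ranges: [-2.53, 2.53], [-0.77, 2.02], [0.04, 2.7], [-1, 4.14], [0.28, 2.66], [-3.11, 3.11]. Speed limits (rad/s): [2.57, 2.57, 3.14, 3.14, 3.14, 3.14].

### API

Orientations are given as [roll, pitch, yaw] about the fixed x, y, z axes, in that order (R = Rz(yaw) Ry(pitch) Rx(roll)).
In Python, from cell import robot gives the robot as it stands.
- The arm moves only by the tool jog_arm, never from a script. Its argument "deltas" is one flat list of numbers, 6 for each row, row after row: the shift along the world's x, y, z in units of 0.1 m (1.0 is 0.1 m), then the turn, a rotation vector about the world's x, y, z in units of 90 degrees (1.0 is 90 degrees). A call has 1 to 5 rows; each row is the pose to reach, as a shift and turn from the pose commanded when the call began; what a row does not reach only later rows make up. A row lasts 1/12 s, in which the tool goes at most 41.7 mm and 7.16 degrees, less where a joint would pass 70% of its speed; a pose out of reach is approached as far as the arm can. A call with a number of a shift or a turn outside -1 to 1 is refused whole. A call with a gripper value outside its range is refused whole. "claw" is the opening, from 0 (shut) to 1 (fully open), set as the call begins (left out, the last holds). The fingers move at their own pace and stop on an object; "newtons" is the grip in N (left out, the last holds). Time passes only in rows, so rows that repeat a pose let the fingers close. It gives the time, the measured TCP pose, the force and the opening at its end, in the units of the state.
- robot.observe(): the state, without advancing time (a new reading comes with each control period).
- robot.read_camera(name): name is "scene" or "top" or "wrist"; returns the picture (400x640x3 uint8, red, green, blue); there is no depth.
- robot.camera_params(name): a dict with "fx", "fy", "cx", "cy" (pixels), "R" (3x3) and "t" (3): a world point X has camera coordinates R X + t. Camera axes: x right, y down, z forward; pixel columns grow to the right and rows downward; lengths in m; the calibration is good to about 2 mm. A picture is of the moment at which its call begins: read the wrist's pose just before it. camera_params takes no time and is no camera call; for the wrist camera it gives the pose at the moment of the call.
- robot.hand_in(): hands the job in, once; it reports no verdict.
The state is a dict: "time": time; "qpos": joint angles; "qvel": joint speeds; "joint_efforts": joint torques, N m; "tool_pos": TCP position; "tool_rot": TCP orientation; "contact_force": force on the tool from outside, world axes, zero at the start; "torque": the same for the moment, N m; "opening": finger opening in m.
Only numpy, scipy, OpenCV 4.12 (cv2) and the standard library are available. Lean on these libraries where they do the work, as an engineer would, in place of code of your own. Each camera call takes 0.05 s, during which the arm holds its last target. There are 200 camera calls.

### The job

Take the loose sample cup that is the same size as the two already in the feed trough and lower it upright, not dropping it, onto the floor of the trough's empty middle lane. Then tip the trough by pushing its edge down, gently and never harder than about 20 N, until the spring catch takes, so that the trough stays tipped by itself when you let go and all three cups have slid down against the end wall. Leave the other things on the bench where they are.

Things in the scene. Friction and masses are not known exactly. Their poses are not given: they have to be found in the camera images.
- stand: Fixed stand of the trough: grey base plate 290 x 225 x 8 mm and two cheek plates carrying the pivot 135 mm above the bench. Origin on the bench under the trough's middle; x along the trough towards the push edge, z up. A post 120 mm high at x 103, y 125 mm carries a spring catch (bevelled bolt, rubber buffer below it), clamped at a height that differs each time and is not measured.
- trough (a joint): Tilt about the pivot, rad: 0 level (start), grows as the push edge goes down. A spring returns it to 0 if neither pressed nor caught. Force at the push edge: 2 to 5 N, 5 to 8 N while its pin rides over the catch's bolt, 0 to 4 N past the bolt's point; the pin is caught only 12 mm lower, and 3 mm below that a firm buffer stops it. Caught at 0.34 to 0.62: where must be felt. Over 20 N bends it.
- lane (a point): Middle of the middle lane's floor, 141 mm above the bench when level, 6 mm above the pivot axis; tilts with the trough. x along the trough to the push edge, z up. Bare metal trough 280 x 144 mm inside, open top, walls 20 mm high, 3 mm thick. Lanes along x, 46 mm wide, centres at y -49, 0, +49 mm, ribs between 12 mm high. Cups slide to the end wall at x 140 mm. The middle lane is empty at first.
- push_edge (a point): Middle of the push edge, on its top face: a flat lip 38 mm (x) by 84 mm (y), 3 mm thick, sticking out at the top of the trough's low end wall (x 143 to 181 mm from the pivot, top face 20 mm above the lane floor). Axes as the lane's. It swings down on an arc about the pivot (162 mm out, 26 mm above the pivot axis) and drops about 55 to 100 mm until the catch takes.
- cup_a_center (a point): Middle (half-way up) of a sample cup that stands in the trough's -y lane: closed white plastic cup, 40 mm across, 28 mm tall, 30 g. z is its upright axis. It slides on the trough floor once that is tilted 0.18 to 0.32 rad.
- cup_b_center (a point): Middle of an equal sample cup that stands in the trough's +y lane.
- loose_cup_center (a point): Middle of the loose sample cup to be loaded: the same white cup, 40 mm across and 28 mm tall, 30 g, upright on the bench. z is its upright axis.
- small_cup_center (a point): Middle of a smaller white cup, 31 mm across, 23 mm tall, near the loose cup. Not to be disturbed.
- tall_cup_center (a point): Middle of a bigger, taller white cup, 49 mm across, 52 mm tall, near the loose cup. Not to be disturbed.
- film_roll: Roll of clear film, 52 mm across, 45 mm tall, standing on the bench; origin under its middle. Not to be disturbed.
- beaker: Glass beaker, 68 mm across, 85 mm tall, on the bench beyond the push-edge end; origin under its middle. Not to be disturbed.
- bottle: Amber bottle, 62 mm across, 105 mm tall, on the robot's side beyond the push-edge end; origin under its middle. Not to be disturbed.
- jar: Glass jar with a black lid, 58 mm across, 62 mm tall, on the far side of the loose cups; origin under its middle. Not to be disturbed.
- pen: Grey marker pen, about 135 mm long, 14 mm thick, lying beyond the push-edge end; origin under its middle. Not to be disturbed.
Not all that is in view belongs to the job. Leave any purple look-alike of the part that bears cup_a_center alone. Leave any yellow look-alike of the part that bears cup_b_center alone.

How it is judged:
On the way, in this order (a step that is already met when the one before it is completed fails the run):
1. the loose cup has been lowered upright onto the floor of the middle lane of the level trough while still held (z of loose_cup_center in the frame of lane between 0.009 and 0.021 m and y of loose_cup_center in the frame of lane between -0.008 and 0.008 m and x of loose_cup_center in the frame of lane between -0.14 and 0.14 m and angle between the z axis of loose_cup_center and the z axis of lane, either way round below 0.25 rad and value of joint trough below 0.06 rad and contact force between the fingers and loose_cup above 0.3 N), for 0.04 s.
2. the cup has been let go and stands in the middle lane (z of loose_cup_center in the frame of lane below 0.018 m and y of loose_cup_center in the frame of lane between -0.008 and 0.008 m and angle between the z axis of loose_cup_center and the z axis of lane, either way round below 0.12 rad and value of joint trough below 0.06 rad and contact force between the fingers and loose_cup below 0.05 N), for 0.2 s.
3. the trough has been pushed down until the catch takes (value of joint trough above 0.33 rad), for 0.2 s.
At the end, for the whole second after the job is handed in: The trough stays tipped on its catch by itself (tilt above 0.33 rad, at rest), and all three cups stand flat in their own lanes, the loaded one in the middle lane, each within 8 mm of the low end wall (value of joint trough above 0.33 rad and velocity of joint trough between -0.05 and 0.05 rad/s and x of cup_a_center in the frame of lane between 0.112 and 0.13 m and x of cup_b_center in the frame of lane between 0.112 and 0.13 m and x of loose_cup_center in the frame of lane between 0.112 and 0.13 m and y of cup_a_center in the frame of lane between -0.058 and -0.04 m and y of cup_b_center in the frame of lane between 0.04 and 0.058 m and y of loose_cup_center in the frame of lane between -0.009 and 0.009 m and angle between the z axis of each of cup_a_center, cup_b_center, loose_cup_center and the z axis of lane, either way round below 0.15 rad); the robot touches nothing.
It fails at once if the trough or its stand is pushed harder than 20 N (contact force between any of the fingers, the arm and stand above 20 N).
It fails at once if another thing on the bench is moved by more than 25 mm or tipped over (distance of any of small_cup_center, tall_cup_center, film_roll, beaker, bottle, jar, pen from where it was at the start of the episode above 0.025 m or angle between any of small_cup_center, tall_cup_center, film_roll, beaker, bottle, jar's own z axis and vertical above 0.5 rad).
It also fails if it takes over 67 s, if anything falls off the work surface, if the arm or the gripper's body presses on something with over 40 N, if the wrist force passes 120 N, or if a joint passes its speed limit or range.

## Working session

There is one attempt and no reset: what is moved stays moved. The work goes in short steps, Python scripts to look and compute and a tool call to move; the robot and the scene stay as the last step left them, time stands still between calls to the robot, and variables do not carry over. Pictures are saved under pics/ and viewed, about 8 in all and at most 12, crops included, and the job is handed in when it is done.

Besides the shell and the picture viewer there is one more tool, called in YAML: its name, and indented under it one key for each argument. jog_arm: Moves the arm, as the interface text tells. Its arguments: {"type":"object","properties":{"deltas":{"type":"array","items":{"type":"number"}},"claw":{"type":"number"},"newtons":{"type":"number"}},"required":["deltas"]}

```bash
mkdir -p pics; cat > h.py <<'E'
import numpy as np, cv2
from cell import robot
def snap(cam,name,crop=None,s=1):
    P=robot.camera_params(cam); im=robot.read_camera(cam)[:,:,::-1]
    np.save('pics/'+name+'.npy',im)
    if crop: x0,y0,x1,y1=crop; im=im[y0:y1,x0:x1]
    cv2.imwrite('pics/'+name+'.png',cv2.resize(im,None,fx=s,fy=s,interpolation=cv2.INTER_CUBIC)); return P
def ray(P,u,v,z):
    R=np.array(P['R']);t=np.array(P['t']); c=-R.T@t
    d=R.T@np.array([(u-P['cx'])/P['fx'],(v-P['cy'])/P['fy'],1]); return c+d*(z-c[2])/d[2]
def proj(P,X):
    c=np.array(P['R'])@np.array(X)+np.array(P['t']); return np.array([P['fx']*c[0]/c[2]+P['cx'],P['fy']*c[1]/c[2]+P['cy']])
E
python3 -c "
from h import *
for c in ('top','scene'):
    P=snap(c,c+'0',s=1.25); print(c,P)
print(robot.observe())"
```

```text
top {'fx': 378.43305280281936, 'fy': 378.43305280281936, 'cx': 322.0525058494071, 'cy': 201.24048688985303, 'R': array([[ 0.06308396, -0.99800462,  0.00268147],
       [-0.97287578, -0.0620943 , -0.22283853],
       [ 0.22256038,  0.0114488 , -0.97485168]]), 't': array([-0.05201656,  0.55185897,  1.07930349])}
scene {'fx': 407.6534422690758, 'fy': 407.6534422690758, 'cx': 322.92168639984726, 'cy': 192.62401430663633, 'R': array([[-0.18521213,  0.98259053,  0.01457128],
       [ 0.64825491,  0.13330906, -0.74966277],
       [-0.73855402, -0.12940074, -0.66165959]]), 't': array([ 0.1146332 , -0.26278907,  1.45118239])}
{'time': 0.1, 'qpos': array([ 1.13601179e+00,  3.42637850e-01,  1.52487741e+00, -1.36658389e-05,
        1.27539180e+00, -1.46004815e-01]), 'qvel': array([-0.00025107, -0.00124706, -0.00208719, -0.00088084,  0.00053479,
       -0.00070501]), 'joint_efforts': array([ 1.79590756e-03, -4.32008278e+01, -2.44695354e+01,  7.19860476e-02,
        5.25714154e-02, -7.19279979e-05]), 'tool_pos': array([0.14933785, 0.50292393, 0.20203775]), 'tool_rot': array([-3.14029033e+00, -1.78298497e-04,  2.85281680e+00]), 'contact_force': array([-0.43618807,  0.22073238,  0.1578429 ]), 'torque': array([ 0.01246343, -0.00860648,  0.02826492]), 'opening': 0.09198837485590197}
```

View pics/top0.png

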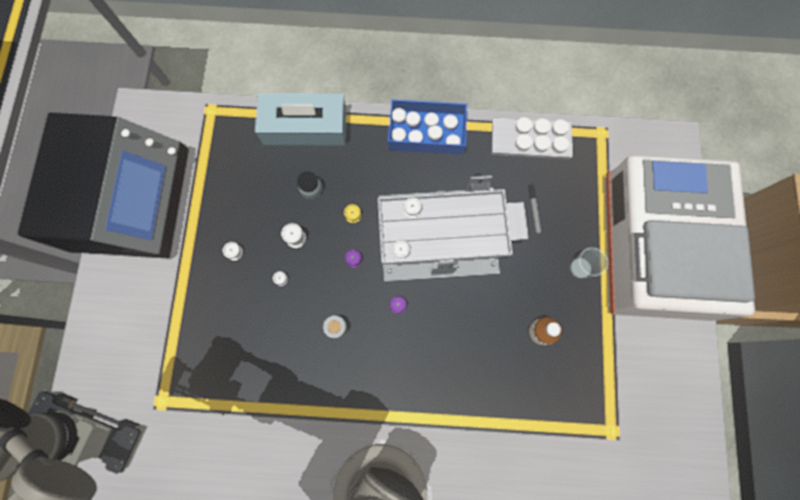

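View pics/scene0.png

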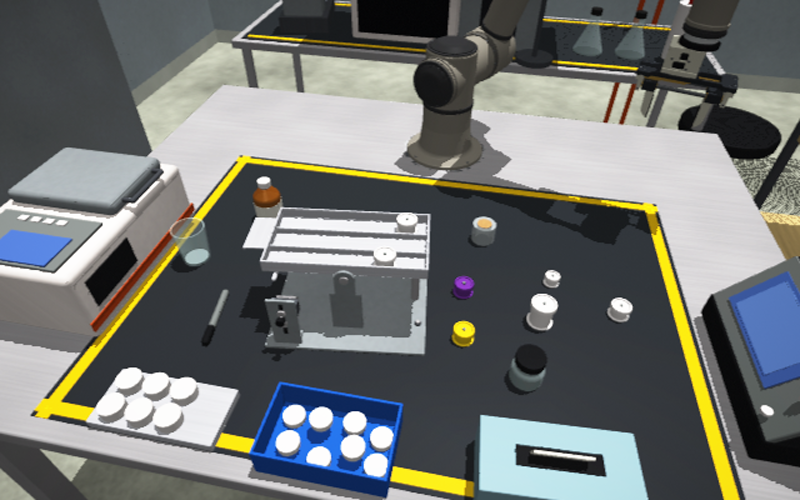

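The top picture (1.25x) shows three loose white cups: (232,250), (292,235) and (280,278). (292,235) is tall, and (280,278) is the smallest. (232,250) fits the 40x28 mm cup. I'll confirm it in enlarged crops, along with the trough.

```bash
python3 -c "
from h import *
im=np.load('pics/top0.npy')
a=cv2.resize(im[165:240,170:270],None,fx=5,fy=5,interpolation=cv2.INTER_CUBIC)
b=cv2.resize(im[135:235,295:430],None,fx=5.9,fy=5.9,interpolation=cv2.INTER_CUBIC)
cv2.imwrite('pics/ca.png',a);cv2.imwrite('pics/cb.png',b)
P=robot.camera_params('top')
# px per mm at cup height
for u,v in((232,250),(292,235),(280,278)):
    print(ray(P,u/1.25,v/1.25,.02), ray(P,u/1.25+1,v/1.25,.02)-ray(P,u/1.25,v/1.25,.02))
"
```

```text
[0.54047771 0.41015392 0.02      ] [ 0.00019925 -0.00312136  0.        ]
[0.58870126 0.26474789 0.02      ] [ 0.00020113 -0.00314631  0.        ]
[0.47748268 0.28168787 0.02      ] [ 0.00019619 -0.00308147  0.        ]
```

View pics/ca.png

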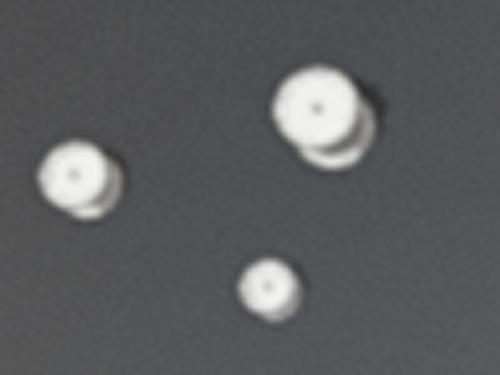

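View pics/cb.png

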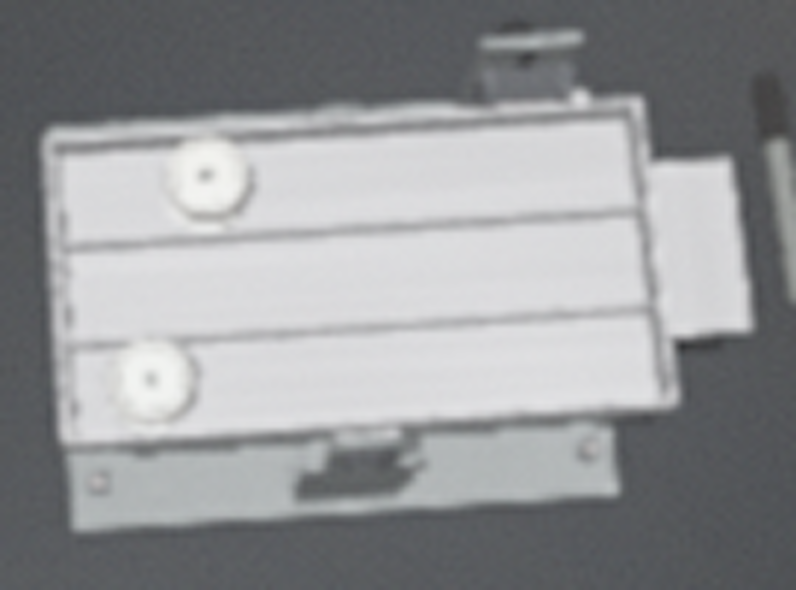

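```bash
cat >> h.py <<'E'
def fit():
    P=robot.camera_params('top'); s=5.9
    U=[(43,130),(642,97),(678,405),(62,442),(732,156),(752,330)]
    L=np.array([(-143,75),(143,75),(143,-75),(-143,-75),(181,42),(181,-42)])/1e3
    W=np.array([ray(P,295+(u+.5)/s-.5,135+(v+.5)/s-.5,.161)[:2] for u,v in U])
    Lc=L-L.mean(0);Wc=W-W.mean(0)
    a=np.arctan2((Lc[:,0]*Wc[:,1]-Lc[:,1]*Wc[:,0]).sum(),(Lc*Wc).sum())
    R=np.array([[np.cos(a),-np.sin(a)],[np.sin(a),np.cos(a)]]); t=W.mean(0)-R@L.mean(0)
    return a,R,t,W-(L@R.T+t)
E
python3 -c "
from h import *
P=robot.camera_params('top');S=robot.camera_params('scene')
a,R,t,e=fit();print(a,t,e.round(4))
for n,(u,v),z in (('b',(206,176),.169),('a',(152,379),.169),):
    w=ray(P,295+(u+.5)/5.9-.5,135+(v+.5)/5.9-.5,z)[:2];print(n,w,(w-t)@R)
for n,(u,v),z in (('loose',(74,175),.028),('tall',(317,108),.052),('small',(267,286),.023)):
    w=ray(P,170+(u+.5)/5-.5,165+(v+.5)/5-.5,z);print(n,w,'scene px*1.25',proj(S,w)*1.25)
for n,x in(('lip',(.162,0)),('lane',(0,0)),('endlane',(-.1,0))):
    print(n,R@x+t, proj(S,[*(R@x+t),.161 if n=='lip' else .141])*1.25)
for n,(u,v),z in (('film',(334,326),.045),('jar',(308,183),.062),('bottle',(552,329),.105),('beaker',(592,262),.085),('pen',(535,208),.014)): print(n,ray(P,u/1.25,v/1.25,z))
"
```

```text
-1.4453643856528693 [ 0.59915451 -0.10661243] [[ 0.0013  0.0023]
 [ 0.0006 -0.0001]
 [-0.0014 -0.0004]
 [-0.0014  0.0009]
 [ 0.0015 -0.0017]
 [-0.0006 -0.0011]]
b [ 0.63619682 -0.03227146] [-0.06912281  0.04605159]
a [ 0.5361625  -0.01310876] [-0.10064958 -0.05079951]
loose [0.53984259 0.41100933 0.028     ] scene px*1.25 [621.30036238 303.62963169]
tall [0.58627118 0.25907855 0.052     ] scene px*1.25 [543.8116641  301.27820454]
small [0.47868885 0.28417907 0.023     ] scene px*1.25 [552.54802247 273.99797953]
lip [ 0.61942124 -0.26733971] [259.68305783 231.06119518]
lane [ 0.59915451 -0.10661243] [349.33825465 243.90644984]
endlane [ 0.58664418 -0.00739805] [404.07320029 246.73532682]
film [0.36742253 0.13370665 0.045     ]
jar [0.71422019 0.22964718 0.062     ]
bottle [ 0.38808739 -0.36256828  0.105     ]
beaker [ 0.55209654 -0.46400053  0.085     ]
pen [ 0.70157897 -0.34935732  0.014     ]
```

The crop confirms it. (232,250) is the mid-size cup (lid about 14 px, against 17 for the tall one and 12 for the small one), and its position also matches its scene pixel (620,303). The loose cup is at (0.540, 0.411), and I'm moving to it.

jog_arm:
  deltas: [0.33,-0.08,0,0,0,0.06,0.66,-0.16,0,0,0,0.12,1.0,-0.24,0,0,0,0.14]
  claw: 1

```text
time: 0.35
tool_pos: [0.2499, 0.4789, 0.2023]
tool_rot: [-3.141, -0.0, 3.08]
contact_force: [0.1, 0.8, -0.2]
opening: 0.0922
```

jog_arm:
  deltas: [0.33,-0.08,0,0,0,0.06,0.66,-0.16,0,0,0,0.12,1.0,-0.24,0,0,0,0.124]

```text
time: 0.6
tool_pos: [0.3507, 0.4545, 0.2023]
tool_rot: [-3.141, -0.001, -3.011]
contact_force: [0.1, 0.7, -0.6]
opening: 0.0918
```

jog_arm:
  deltas: [0.33,-0.08,0,0,0,0,0.66,-0.16,-0.2,0,0,0,1.0,-0.24,-0.4,0,0,0]

```text
time: 0.85
tool_pos: [0.4515, 0.431, 0.1629]
tool_rot: [3.14, 0.002, -3.016]
contact_force: [-0.3, 0.2, -0.0]
opening: 0.0915
```

jog_arm:
  deltas: [0.33,-0.08,-0.2,0,0,0,0.66,-0.16,-0.4,0,0,0,0.9,-0.2,-0.5,0,0,0,0.9,-0.2,-0.5,0,0,0,0.9,-0.2,-0.5,0,0,0]

```text
time: 1.27
tool_pos: [0.5397, 0.4101, 0.1106]
tool_rot: [-3.141, -0.003, -3.018]
contact_force: [-1.0, 0.3, 0.3]
opening: 0.0918
```

```bash
python3 -c "
from h import *
P=snap('wrist','w1',s=1.25);o=robot.observe();print(o['time'],o['tool_pos'],o['tool_rot'],o['contact_force']);print(proj(P,[.540,.411,.028])*1.25)
print(proj(P,[.540,.411,.056])*1.25, P['fx'])"
```

```text
1.3167 [0.53906634 0.4110589  0.11188905] [-3.14136911e+00 -1.74870105e-03 -3.01641647e+00] [-0.69120676 -1.01888502  1.04870704]
[396.87250083 251.02802171]
[396.97293768 265.66135823] 352.3567898919362
```

View pics/w1.png

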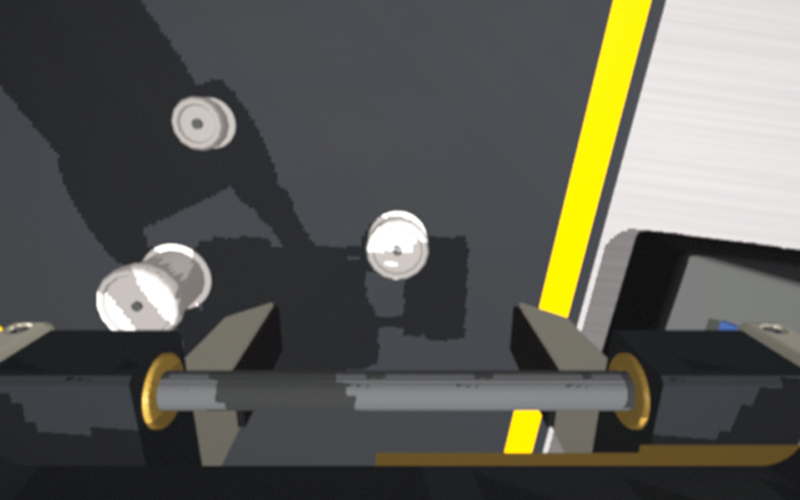

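The wrist picture shows the cup's centre dot at (397,251), as predicted. I'll descend and grip.

jog_arm:
  deltas: [0,0.0,-0.35,0,0,0,0,0.0,-0.7,0,0,0,0,0.0,-0.9,0,0,0,0,0.0,-0.97,0,0,0,0,0.0,-0.97,0,0,0]

```text
time: 1.73
tool_pos: [0.5376, 0.4116, 0.0147]
tool_rot: [-3.141, -0.003, -3.014]
contact_force: [-0.2, -0.7, -0.3]
opening: 0.0918
```

jog_arm:
  deltas: [0,0,0,0,0,0,0,0,0,0,0,0,0,0,0,0,0,0,0,0,0,0,0,0,0,0,0,0,0,0]
  claw: 0.2
  newtons: 10

```text
time: 2.15
tool_pos: [0.54, 0.4116, 0.0168]
tool_rot: [3.141, 0.002, -3.016]
contact_force: [-0.1, 0.1, -0.1]
opening: 0.0628
```

jog_arm:
  deltas: [0,0,0,0,0,0,0,0,0,0,0,0,0,0,0,0,0,0,0,0,0,0,0,0,0,0,0,0,0,0]

```text
time: 2.57
tool_pos: [0.5395, 0.4112, 0.0155]
tool_rot: [3.142, -0.0, -3.016]
contact_force: [0.0, 0.3, 0.2]
opening: 0.0296
```

jog_arm:
  deltas: [0,0,0,0,0,0,0,0,0,0,0,0,0,0,0,0,0,0]

```text
time: 2.82
tool_pos: [0.5395, 0.4113, 0.0156]
tool_rot: [3.142, -0.0, -3.016]
contact_force: [0.2, -1.0, 0.4]
opening: 0.0185
```

```bash
python3 -c "
from h import *
P=snap('wrist','w2',(150,180,490,400),2);o=robot.observe();print(o['opening'],o['contact_force'])"
```

```text
0.01897066447725905 [ 0.314439    0.49227618 -0.21602208]
```

View pics/w2.png

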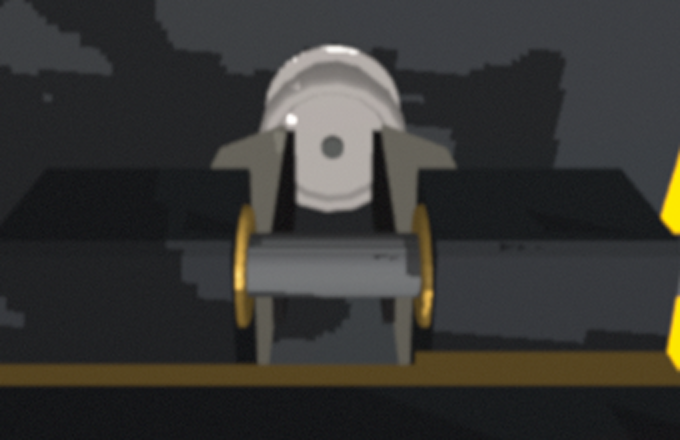

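```bash
python3 -c "
from h import *
P=robot.camera_params('wrist');o=robot.observe()
for z in(.028,.035,.05): print(ray(P,150+333/2,180+147/2,z))
print(proj(P,o['tool_pos']),proj(P,o['tool_pos']-np.array([0,0,.011])),-np.array(P['R']).T@P['t'])
t=robot.read_camera('top')[:,:,::-1]
T=robot.camera_params('top');print(proj(T,[.54,.411,.028]))
s=robot.read_camera('scene')[:,:,::-1]
a=cv2.resize(t[160:240,150:250],(500,400),interpolation=cv2.INTER_CUBIC);b=cv2.resize(s[190:290,440:540],(400,400),interpolation=cv2.INTER_CUBIC)
cv2.imwrite('pics/ts.png',np.hstack([a[:, :400],b]))"
```

```text
[0.53941164 0.41134922 0.028     ]
[0.53602693 0.41091608 0.035     ]
[0.52877399 0.40998793 0.05      ]
[316.39331796 243.89996622] [316.39000992 236.16502124] [0.45739094 0.40085307 0.1976291 ]
[184.41027297 199.55099228]
```

View pics/ts.png

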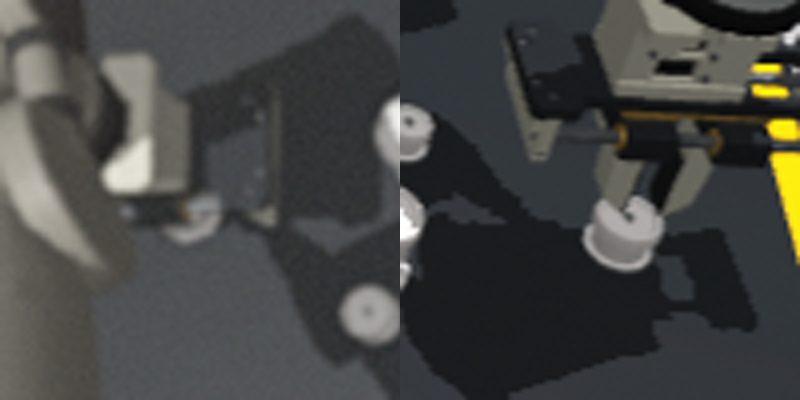

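The pictures show the pads at 19 mm around a 40 mm cup that hasn't moved. 19 mm is also what I commanded, so I don't know yet whether they are touching. I'll close further to find out.

jog_arm:
  deltas: [0,0,0,0,0,0,0,0,0,0,0,0,0,0,0,0,0,0]
  claw: 0

```text
time: 3.22
tool_pos: [0.5395, 0.4113, 0.0156]
tool_rot: [3.141, 0.0, -3.016]
contact_force: [-0.7, 0.1, 0.2]
opening: 0.0032
```

jog_arm:
  deltas: [0,0,0,0,0,0,0,0,0,0,0,0,0,0,0,0,0,0]

```text
time: 3.47
tool_pos: [0.5395, 0.4113, 0.0157]
tool_rot: [3.142, 0.0, -3.016]
contact_force: [0.4, -0.5, -0.5]
opening: 0.0007
```

The fingers closed fully on nothing, though the pictures show the cup there. I'll look again at the closed state.

```bash
python3 -c "
from h import *
w=robot.read_camera('wrist')[:,:,::-1]
s=robot.read_camera('scene')[:,:,::-1]
a=cv2.resize(w[200:320,250:370],(480,480),interpolation=cv2.INTER_CUBIC);b=cv2.resize(s[210:270,470:510],(320,480),interpolation=cv2.INTER_CUBIC)
cv2.imwrite('pics/ws.png',np.hstack([a,b]))
P=robot.camera_params('scene')
for z in(.0045,.028,.0): print(z,(proj(P,[.5395,.4113,z])-[470,210])*8+[480,0])
o=robot.observe();print(o['opening'],o['joint_efforts'])
"
```

```text
0.0045 [674.3086075  313.91976178]
0.028 [697.17687817 262.53182486]
0.0 [670.01074469 323.57761068]
0.0005631293980837363 [ 5.54006474e-04 -6.15315127e+01 -2.18345547e+01 -7.37918908e-04
  8.99867434e-02 -8.81249548e-06]
```

View pics/ws.png

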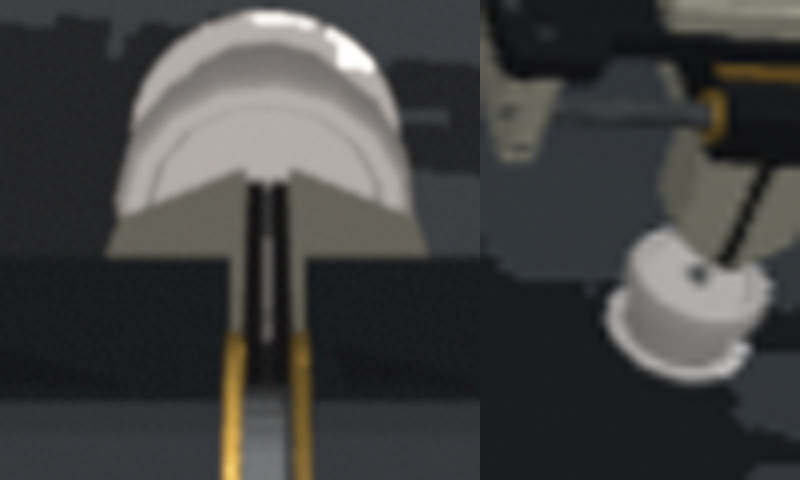

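```bash
python3 -c "
from h import *
P=robot.camera_params('scene');W=robot.camera_params('wrist')
f=lambda u,v:(470+(u-480+.5)/8-.5,210+(v+.5)/8-.5)
for n,u,v in(('dot',697,272),('slit',725,262),('slitL',700,245),('rimL',628,265),('rimR',770,285)): print(n,ray(P,*f(u,v),.028))
g=lambda u,v:(250+u/4,200+v/4)
for n,u,v in(('tip',267,183),('tipL',240,170),('cupfar_base',267,12),('lidfar',265,90),('cornerL',108,255),('cornerR',428,255)): print(n,ray(W,*g(u,v),.028),ray(W,*g(u,v),.0))
"
```

```text
dot [0.54220761 0.40989607 0.028     ]
slit [0.53635194 0.41875471 0.028     ]
slitL [0.5307024  0.41220818 0.028     ]
rimL [0.54343207 0.38974515 0.028     ]
rimR [0.54323752 0.43081323 0.028     ]
tip [0.53496909 0.41092046 0.028     ] [ 5.47772329e-01  4.12582050e-01 -2.77555756e-17]
tipL [0.53356741 0.40717385 0.028     ] [0.54613933 0.40821711 0.        ]
cupfar_base [0.5115356  0.40793941 0.028     ] [0.52047147 0.40910902 0.        ]
lidfar [0.52202988 0.40901493 0.028     ] [0.53269768 0.41036204 0.        ]
cornerL [0.54807983 0.39115153 0.028     ] [0.56304681 0.38955053 0.        ]
cornerR [0.54269626 0.43361112 0.028     ] [0.55677476 0.43901749 0.        ]
```

```bash
python3 -c "
from h import *
W=robot.camera_params('wrist');R=np.array(W['R']);t=np.array(W['t']);tp=robot.observe()['tool_pos']
print('TCP depth',(R@tp+t), 'fwd',R[2])
for d in (.16,.1687,.175):
  c=np.array([0,(244-W['cy'])/W['fy'],1])*d; print(d,R.T@(c-t)-tp)
S=robot.camera_params('scene')
for z in(.028,.035,.04,.045): print(z,ray(S,470+(725-480+.5)/8-.5,210+262.5/8-.5,z),ray(S,470+(700-480+.5)/8-.5,210+245.5/8-.5,z))
"
```

```text
TCP depth [-5.02850911e-05  2.41375679e-02  1.98499221e-01] fwd [ 0.29867937  0.03812085 -0.95359186]
0.16 [-0.01588892 -0.00197376  0.0353173 ]
0.1687 [-0.01228715 -0.00151486  0.02734037]
0.175 [-0.00967897 -0.00118255  0.02156398]
0.028 [0.53635194 0.41875471 0.028     ] [0.5307024  0.41220818 0.028     ]
0.035 [0.54328986 0.41580995 0.035     ] [0.53769424 0.40932588 0.035     ]
0.04 [0.54824552 0.41370654 0.04      ] [0.54268841 0.4072671  0.04      ]
0.045 [0.55320118 0.41160314 0.045     ] [0.54768258 0.40520832 0.045     ]
```

Triangulating the visible finger ends gives their height as about 0.038–0.042 m. The stated tool frame puts them at 0.0045 m. So the real fingertips sit about 33 mm short of where the TCP data places them, and they closed above the lid. I'll open and go lower in careful steps, watching the force.

jog_arm:
  deltas: [0,0,0,0,0,0,0,0,0,0,0,0,0,0,0,0,0,0,0,0,0,0,0,0,0,0,0,0,0,0]
  claw: 1

```text
time: 3.98
tool_pos: [0.5395, 0.4113, 0.0156]
tool_rot: [3.142, -0.0, -3.016]
contact_force: [0.1, 0.6, 0.4]
opening: 0.029
```

jog_arm:
  deltas: [0,0,0,0,0,0,0,0,0,0,0,0,0,0,0,0,0,0,0,0,0,0,0,0,0,0,0,0,0,0]

```text
time: 4.4
tool_pos: [0.5395, 0.4113, 0.0157]
tool_rot: [3.142, 0.0, -3.016]
contact_force: [0.6, -0.3, -0.5]
opening: 0.0624
```

jog_arm:
  deltas: [0,0,-0.08,0,0,0,0,0,-0.16,0,0,0,0,0,-0.2,0,0,0,0,0,-0.2,0,0,0]

```text
time: 4.73
tool_pos: [0.5384, 0.4106, -0.0064]
tool_rot: [-3.14, -0.003, -3.016]
contact_force: [0.4, 0.1, 0.3]
opening: 0.0885
```

```bash
python3 -c "
from h import *
P=snap('wrist','w3',s=1);S=snap('scene','s3')
w=np.load('pics/w3.npy')[190:310,200:440];s=np.load('pics/s3.npy')[190:290,450:530]
cv2.imwrite('pics/ws3.png',np.vstack([cv2.resize(w,(480,240),interpolation=2),cv2.resize(s,(480,600),interpolation=2)[100:450]]))
o=robot.observe();print(o['tool_pos'],o['opening'],o['contact_force'],proj(P,o['tool_pos']))"
```

```text
[ 0.53924196  0.41112478 -0.0049959 ] 0.09089880644417071 [0.02682924 0.13999752 0.29235946] [317.06392551 246.38634416]
```

View pics/ws3.png

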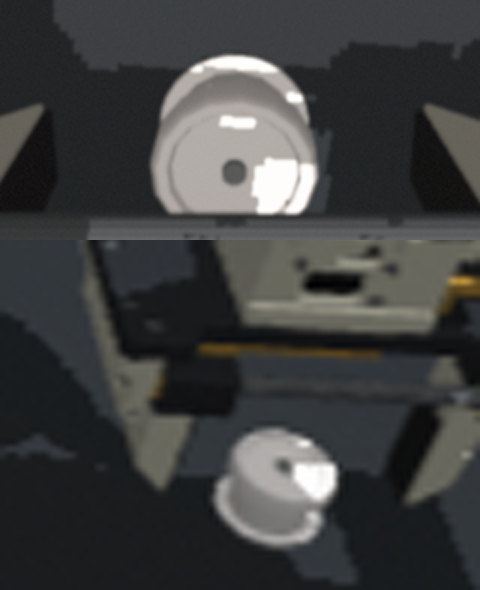

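```bash
python3 -c "
from h import *
S=robot.camera_params('scene')
for z in(.01,.015,.02,.025): print(z,[ray(S,450+u/6,190+(v-140)/6,z).round(4) for u,v in((160,490),(408,503),(285,466))])"
```

```text
0.01 [array([0.5503, 0.3671, 0.01  ]), array([0.5375, 0.4654, 0.01  ]), array([0.5267, 0.4189, 0.01  ])]
0.015 [array([0.555 , 0.3654, 0.015 ]), array([0.5423, 0.463 , 0.015 ]), array([0.5316, 0.4168, 0.015 ])]
0.02 [array([0.5598, 0.3637, 0.02  ]), array([0.5471, 0.4606, 0.02  ]), array([0.5365, 0.4148, 0.02  ])]
0.025 [array([0.5645, 0.362 , 0.025 ]), array([0.552 , 0.4583, 0.025 ]), array([0.5414, 0.4127, 0.025 ])]
```

The tips are about 16 mm above the bench, so I'll go 10 mm lower and grip.

jog_arm:
  deltas: [0,0,-0.05,0,0,0,0,0,-0.08,0,0,0,0,0,-0.1,0,0,0,0,0,-0.1,0,0,0]

```text
time: 5.17
tool_pos: [0.5391, 0.4111, -0.015]
tool_rot: [-3.141, -0.001, -3.016]
contact_force: [-0.7, -0.0, 0.1]
opening: 0.0919
```

jog_arm:
  deltas: [0,0,0,0,0,0,0,0,0,0,0,0,0,0,0,0,0,0,0,0,0,0,0,0,0,0,0,0,0,0]
  claw: 0.2
  newtons: 10

```text
time: 5.58
tool_pos: [0.5396, 0.4113, -0.0142]
tool_rot: [3.141, 0.0, -3.016]
contact_force: [-0.0, -0.1, 0.3]
opening: 0.0631
```

jog_arm:
  deltas: [0,0,0,0,0,0,0,0,0,0,0,0,0,0,0,0,0,0,0,0,0,0,0,0,0,0,0,0,0,0]

```text
time: 6.0
tool_pos: [0.5395, 0.4113, -0.0143]
tool_rot: [3.142, -0.0, -3.016]
contact_force: [0.4, 0.3, -0.1]
opening: 0.0397
```

jog_arm:
  deltas: [0,0,0,0,0,0,0,0,0,0,0,0,0,0,0,0,0,0]

```text
time: 6.25
tool_pos: [0.5395, 0.4113, -0.0144]
tool_rot: [3.142, -0.0, -3.016]
contact_force: [0.4, -0.1, 0.1]
opening: 0.0401
```

The pads stopped at 40 mm, so the cup is gripped. I'll lift and carry it.

jog_arm:
  deltas: [0,0,0.2,0,0,0,0,0,0.5,0,0,0,0,0,0.8,0,0,0,0,0,1,0,0,0]

```text
time: 6.58
tool_pos: [0.5403, 0.4118, 0.0886]
tool_rot: [3.14, 0.003, -3.016]
contact_force: [0.1, 0.2, 0.2]
opening: 0.0396
```

jog_arm:
  deltas: [0,-0.2,0.3,0,0,0,0.05,-0.5,0.6,0,0,0,0.08,-0.75,0.9,0,0,0,0.11,-1,1,0,0,0]

```text
time: 6.92
tool_pos: [0.5522, 0.3109, 0.1908]
tool_rot: [3.14, 0.007, -3.015]
contact_force: [1.0, 0.1, -0.9]
opening: 0.0397
```

jog_arm:
  deltas: [0.04,-0.33,0,0,0,0,0.08,-0.66,0,0,0,0,0.11,-1,0,0,0,0]

```text
time: 7.17
tool_pos: [0.5615, 0.21, 0.186]
tool_rot: [3.141, 0.001, -3.015]
contact_force: [0.3, -0.3, -0.7]
opening: 0.0395
```

jog_arm:
  deltas: [0.04,-0.33,0,0,0,0,0.08,-0.66,0,0,0,0,0.11,-1,0,0,0,0]

```text
time: 7.42
tool_pos: [0.5725, 0.1098, 0.1857]
tool_rot: [3.141, 0.0, -3.016]
contact_force: [0.2, -0.2, -0.6]
opening: 0.0396
```

jog_arm:
  deltas: [0.04,-0.33,0,0,0,0,0.08,-0.66,0,0,0,0,0.11,-1,0,0,0,0]

```text
time: 7.67
tool_pos: [0.5835, 0.0098, 0.1858]
tool_rot: [3.141, 0.0, -3.016]
contact_force: [1.6, 0.2, 0.6]
opening: 0.0396
```

jog_arm:
  deltas: [0.04,-0.33,0,0,0,0,0.08,-0.66,0,0,0,0,0.11,-1,0,0,0,0]

```text
time: 7.92
tool_pos: [0.5945, -0.0903, 0.1857]
tool_rot: [3.141, 0.0, -3.016]
contact_force: [0.2, 1.5, -0.1]
opening: 0.0394
```

jog_arm:
  deltas: [0.04,-0.3,0,0,0,0,0.08,-0.5,0,0,0,0,0.11,-0.675,0,0,0,0,0.11,-0.675,0,0,0,0,0.11,-0.675,0,0,0,0]

```text
time: 8.33
tool_pos: [0.6054, -0.1566, 0.1853]
tool_rot: [3.141, -0.0, -3.017]
contact_force: [-0.4, 0.9, -0.9]
opening: 0.0395
```

```bash
python3 -c "
from h import *
P=snap('wrist','w4');T=snap('top','t4');o=robot.observe();print(o['tool_pos'],o['tool_rot'],o['opening'],o['contact_force'])
w=np.load('pics/w4.npy');cv2.imwrite('pics/w4.png',cv2.resize(w,None,fx=1.25,fy=1.25,interpolation=2))
a,R,t,e=fit()
for x in(-.1,-.05,0): print(x,[ (proj(P,[*(R@[x,y]+t),.153])*1.25).round(0) for y in(-.0245,.0245)],(proj(P,[*(R@[x,0]+t),.141])*1.25).round(0))"
```

```text
[ 0.60540141 -0.15507066  0.18554965] [ 3.14076767e+00 -2.94754640e-04 -3.01485206e+00] 0.03976232352851284 [ 0.58537049  1.2289458  -0.59856796]
-0.1 [array([694., 233.]), array([675., 322.])] [670. 271.]
-0.05 [array([594., 234.]), array([582., 322.])] [579. 271.]
0 [array([495., 234.]), array([489., 322.])] [487. 271.]
```

View pics/w4.png

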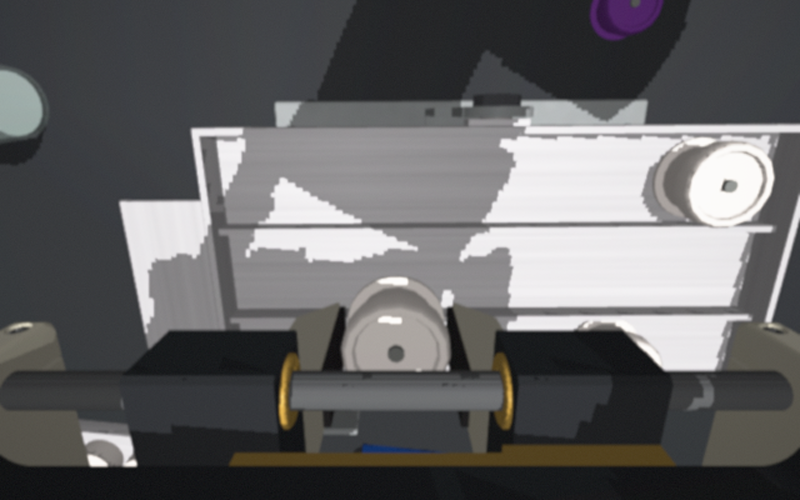

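```bash
python3 -c "
from h import *
P=robot.camera_params('wrist');T=robot.camera_params('top');o=robot.observe();a,R,t,e=fit()
tp=o['tool_pos'];print('dot pred',proj(P,[tp[0],tp[1],.228])*1.25, ((ray(P,396/1.25,353/1.25,.228)[:2]-t)@R).round(4),((tp[:2]-t)@R).round(4))
for u,v in((70,243),(635,212),(70,345),(648,312)):
  print('top rib',[((ray(T,295+(u+.5)/5.9-.5,135+(v+.5)/5.9-.5,z)[:2]-t)@R).round(4) for z in(.153,.141)])
f=lambda u,v,z:((ray(P,u/1.25,v/1.25,z)[:2]-t)@R).round(4)
print('wrist ribs',[[f(u,v,z) for z in(.153,.141)] for u,v in((240,228),(760,230),(240,314),(745,317))])
print('rim',f(194,131,.161),f(500,128,.161),f(203,128,.161)); print('cup a',f(729,186,.169))
"
```

```text
dot pred [395.56310425 354.16940701] [ 0.0487 -0.0003] [0.0489 0.0001]
top rib [array([-0.1354,  0.0219]), array([-0.1357,  0.0255])]
top rib [array([0.1354, 0.0207]), array([0.1383, 0.0243])]
top rib [array([-0.1381, -0.0282]), array([-0.1384, -0.0252])]
top rib [array([ 0.1362, -0.029 ]), array([ 0.1391, -0.0259])]
wrist ribs [[array([ 0.127 , -0.0271]), array([ 0.1313, -0.024 ])], [array([-0.1347, -0.0264]), array([-0.145 , -0.0233])], [array([0.1319, 0.0204]), array([0.1366, 0.0261])], [array([-0.1388,  0.0218]), array([-0.1493,  0.0276])]]
rim [ 0.1402 -0.0744] [ 0.0017 -0.0759] [ 0.1359 -0.0757]
cup a [-0.1018 -0.0511]
```

Rib positions from both cameras bracket the lane's centre within about 2 mm of my estimate. I'll correct 1.5 mm and lower the cup.

jog_arm:
  deltas: [-0.015,0,-0.15,0,0,0,-0.015,0,-0.3,0,0,0,-0.015,0,-0.45,0,0,0,-0.015,0,-0.45,0,0,0]

```text
time: 8.77
tool_pos: [0.6023, -0.1539, 0.1378]
tool_rot: [3.139, -0.005, -3.014]
contact_force: [-0.6, 0.1, -0.6]
opening: 0.0394
```

jog_arm:
  deltas: [0,0,-0.03,0,0,0,0,0,-0.06,0,0,0,0,0,-0.09,0,0,0,0,0,-0.1,0,0,0,0,0,-0.1,0,0,0]

```text
time: 9.18
tool_pos: [0.6041, -0.1562, 0.1308]
tool_rot: [-3.142, 0.0, -3.016]
contact_force: [0.1, 0.3, -0.9]
opening: 0.0398
```

jog_arm:
  deltas: [0,0,-0.01,0,0,0,0,0,-0.02,0,0,0,0,0,-0.02,0,0,0]

```text
time: 9.43
tool_pos: [0.604, -0.1563, 0.1286]
tool_rot: [3.141, -0.0, -3.016]
contact_force: [0.3, -0.8, -0.4]
opening: 0.0397
```

jog_arm:
  deltas: [0,0,-0.01,0,0,0,0,0,-0.02,0,0,0,0,0,-0.02,0,0,0]

```text
time: 9.68
tool_pos: [0.6041, -0.1563, 0.1267]
tool_rot: [3.142, 0.0, -3.016]
contact_force: [-0.6, -1.4, -0.4]
opening: 0.0397
```

jog_arm:
  deltas: [0,0,-0.01,0,0,0,0,0,-0.01,0,0,0,0,0,-0.01,0,0,0]

```text
time: 9.93
tool_pos: [0.6043, -0.1564, 0.1265]
tool_rot: [-3.141, 0.001, -3.016]
contact_force: [-0.4, 0.8, 4.8]
opening: 0.0396
```

Floor contact is felt at the predicted height. Releasing.

jog_arm:
  deltas: [0,0,0.005,0,0,0,0,0,0.005,0,0,0]

```text
time: 10.1
tool_pos: [0.6043, -0.1563, 0.1266]
tool_rot: [-3.141, 0.001, -3.016]
contact_force: [-0.7, -0.2, 4.9]
opening: 0.0394
```

jog_arm:
  deltas: [0,0,0,0,0,0,0,0,0,0,0,0,0,0,0,0,0,0,0,0,0,0,0,0,0,0,0,0,0,0]
  claw: 0.65

```text
time: 10.52
tool_pos: [0.6039, -0.1562, 0.1258]
tool_rot: [3.141, -0.0, -3.016]
contact_force: [0.0, 0.1, 0.2]
opening: 0.0594
```

jog_arm:
  deltas: [0,0,0.2,0,0,0,0,0,0.5,0,0,0,0,0,0.8,0,0,0,0,0,1,0,0,0,0,0,1,0,0,0]

```text
time: 10.93
tool_pos: [0.606, -0.157, 0.2315]
tool_rot: [-3.137, 0.008, -3.016]
contact_force: [0.2, -0.3, 0.3]
opening: 0.0592
```

```bash
python3 -c "
from h import *
P=robot.camera_params('wrist');w=robot.read_camera('wrist')[:,:,::-1];o=robot.observe();print(o['tool_pos'],o['opening'],o['contact_force'])
cv2.imwrite('pics/w5.png',w);a,R,t,e=fit();print(proj(P,[*(R@[.049,-.0015]+t),.169]))
g=cv2.cvtColor(w,6);c=cv2.HoughCircles(cv2.medianBlur(g,5),cv2.HOUGH_GRADIENT,1.5,40,param1=120,param2=35,minRadius=22,maxRadius=55)
print(c)
for u,v,r in (c[0] if c is not None else []): print(((ray(P,u,v,.169)[:2]-t)@R).round(4))
"
```

```text
[ 0.60513157 -0.15661693  0.22873142] 0.05974922574377842 [ 1.19037219 -0.32331502 -0.42591963]
[319.21533011 205.04240421]
[[[531.75     129.75      34.3     ]
  [318.75     204.75      24.25    ]
  [ 38.25      86.25      29.05    ]
  [474.75     270.75      29.35    ]
  [408.75     321.75      50.800003]
  [459.75     132.75      32.65    ]
  [605.25     320.25      29.2     ]]]
[-0.0956 -0.0559]
[ 0.0493 -0.0017]
[ 0.2347 -0.0838]
[-0.0719  0.052 ]
[-0.0245  0.099 ]
[-0.0469 -0.0538]
[-0.1842  0.0969]
```

View pics/w5.png

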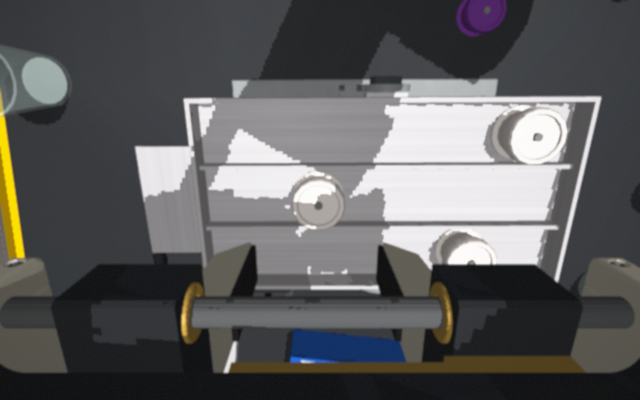

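The cup stands upright in the middle lane at (318,205), between the ribs at rows 165 and 225. The other two cups are unmoved. Next I'll set up the push.

```bash
python3 -c "
from h import *
o=robot.observe();print(o['qpos'].round(3),o['tool_pos'])
a,R,t,e=fit()
import math
for th in(0,.1,.2,.3,.35,.4,.45,.5,.55,.6,.65):
  x=.163*math.cos(th)+.026*math.sin(th);z=.135-.163*math.sin(th)+.026*math.cos(th);print(th,(R@[x,-.0015]+t).round(4),round(z,4))"
```

```text
[-0.376  0.511  1.184  0.     1.441 -2.073] [ 0.60513157 -0.15661693  0.22873142]
0 [ 0.6181 -0.2685] 0.161
0.1 [ 0.6183 -0.2703] 0.1446
0.2 [ 0.6183 -0.2704] 0.1281
0.3 [ 0.6181 -0.2689] 0.1117
0.35 [ 0.6179 -0.2676] 0.1035
0.4 [ 0.6177 -0.2658] 0.0955
0.45 [ 0.6174 -0.2636] 0.0875
0.5 [ 0.6171 -0.2611] 0.0797
0.55 [ 0.6168 -0.2582] 0.072
0.6 [ 0.6163 -0.2548] 0.0644
0.65 [ 0.6159 -0.2512] 0.0571
```

jog_arm:
  deltas: [0.03,-0.2,0,0,0,-0.07,0.05,-0.4,0,0,0,-0.14,0.07,-0.5,0,0,0,-0.21,0.07,-0.6,0,0,0,-0.28,0.07,-0.6,0,0,0,-0.35]
  claw: 0

```text
time: 11.4
tool_pos: [0.6102, -0.218, 0.2238]
tool_rot: [-3.141, -0.003, 2.71]
contact_force: [0.0, 0.4, 0.6]
opening: 0.0311
```

jog_arm:
  deltas: [0.03,-0.2,0,0,0,-0.07,0.05,-0.4,0,0,0,-0.14,0.07,-0.5,0,0,0,-0.21,0.07,-0.52,0,0,0,-0.28,0.07,-0.52,0,0,0,-0.35]

```text
time: 11.82
tool_pos: [0.6173, -0.2691, 0.2237]
tool_rot: [-3.14, -0.003, 2.161]
contact_force: [0.6, 0.3, 0.7]
opening: 0.0012
```

jog_arm:
  deltas: [0,0,0,0,0,-0.07,0,0,-0.2,0,0,-0.14,0,0,-0.5,0,0,-0.21,0,0,-0.65,0,0,-0.28,0,0,-0.65,0,0,-0.3]

```text
time: 12.23
tool_pos: [0.6152, -0.2667, 0.1544]
tool_rot: [-3.133, -0.007, 1.691]
contact_force: [-0.9, 0.4, -1.1]
opening: 0.0004
```

```bash
python3 -c "
from h import *
o=robot.observe();print(o)"
```

```text
{'time': 12.2333, 'qpos': array([-5.23245378e-01,  6.56988800e-01,  1.13085798e+00,  6.90203117e-05,
        1.36463655e+00, -6.43305654e-01]), 'qvel': array([-1.42643843e-04, -2.75700062e-02, -6.24056693e-02, -1.35696433e-03,
        4.88948619e-02,  2.66354429e-01]), 'joint_efforts': array([ 7.48115731e-02, -6.10565186e+01, -2.58548194e+01,  5.63721370e-02,
       -4.51793326e-01,  5.42460289e-01]), 'tool_pos': array([ 0.61517167, -0.2666519 ,  0.15441019]), 'tool_rot': array([-3.13291914, -0.00658655,  1.69081354]), 'contact_force': array([-0.91720863,  0.39450246, -1.05877009]), 'torque': array([-0.03163542,  0.08919536, -0.03787027]), 'opening': 0.00042221161043516333}
```

jog_arm:
  deltas: [0.01,0,-0.06,0,0,0,0.01,0,-0.12,0,0,0,0.01,0,-0.15,0,0,0,0.01,0,-0.17,0,0,0,0.01,0,-0.17,0,0,0]

```text
time: 12.65
tool_pos: [0.6188, -0.2681, 0.1436]
tool_rot: [-3.141, -0.0, 1.697]
contact_force: [-0.5, -0.1, -0.2]
opening: 0.0006
```

jog_arm:
  deltas: [0,0,-0.02,0,0,0,0,0,-0.04,0,0,0,0,0,-0.06,0,0,0,0,0,-0.08,0,0,0,0,0,-0.1,0,0,0]

```text
time: 13.07
tool_pos: [0.6192, -0.2687, 0.1346]
tool_rot: [3.141, 0.001, 1.697]
contact_force: [0.4, -1.4, 2.9]
opening: 0.0004
```

jog_arm:
  deltas: [0,0,-0.03,0,0,0,0,0,-0.06,0,0,0,0,0,-0.09,0,0,0,0,0,-0.12,0,0,0,0,0,-0.15,0,0,0]

```text
time: 13.48
tool_pos: [0.6192, -0.2684, 0.119]
tool_rot: [3.141, 0.001, 1.697]
contact_force: [-0.6, -1.3, 3.8]
opening: 0.0005
```

jog_arm:
  deltas: [0,0,-0.03,0,0,0,0,0,-0.06,0,0,0,0,0,-0.09,0,0,0,0,0,-0.1,0,0,0]

```text
time: 13.82
tool_pos: [0.6189, -0.2681, 0.1085]
tool_rot: [-3.141, -0.0, 1.697]
contact_force: [0.5, -1.9, 2.4]
opening: 0.0005
```

jog_arm:
  deltas: [0,0,-0.02,0,0,0,0,0,-0.03,0,0,0]

```text
time: 13.98
tool_pos: [0.6189, -0.2681, 0.1059]
tool_rot: [-3.141, -0.0, 1.697]
contact_force: [-0.0, -1.6, 3.1]
opening: 0.0005
```

jog_arm:
  deltas: [0,0,-0.02,0,0,0,0,0,-0.03,0,0,0]

```text
time: 14.15
tool_pos: [0.6189, -0.268, 0.1029]
tool_rot: [-3.141, -0.0, 1.697]
contact_force: [0.7, -0.9, 3.3]
opening: 0.0006
```

jog_arm:
  deltas: [0,0,-0.02,0,0,0,0,0,-0.03,0,0,0]

```text
time: 14.32
tool_pos: [0.6189, -0.2679, 0.0998]
tool_rot: [-3.141, -0.001, 1.697]
contact_force: [-0.6, 0.1, 3.1]
opening: 0.0005
```

jog_arm:
  deltas: [0,0,-0.02,0,0,0,0,0,-0.03,0,0,0]

```text
time: 14.48
tool_pos: [0.6189, -0.2678, 0.0967]
tool_rot: [-3.141, -0.001, 1.697]
contact_force: [-0.2, 0.4, 3.7]
opening: 0.0004
```

jog_arm:
  deltas: [0,0,-0.02,0,0,0,0,0,-0.03,0,0,0]

```text
time: 14.65
tool_pos: [0.6189, -0.268, 0.0938]
tool_rot: [-3.141, -0.0, 1.697]
contact_force: [-0.1, 1.3, 3.6]
opening: 0.0002
```

jog_arm:
  deltas: [0,0,-0.02,0,0,0,0,0,-0.03,0,0,0]

```text
time: 14.82
tool_pos: [0.619, -0.2681, 0.0909]
tool_rot: [3.142, -0.0, 1.697]
contact_force: [-0.8, -0.7, 3.6]
opening: 0.0006
```

jog_arm:
  deltas: [0,0,-0.02,0,0,0,0,0,-0.03,0,0,0]

```text
time: 14.98
tool_pos: [0.6191, -0.2682, 0.0882]
tool_rot: [3.141, 0.0, 1.697]
contact_force: [-0.2, -0.1, 5.8]
opening: 0.0004
```

jog_arm:
  deltas: [0,0.005,-0.02,0,0,0,0,0.01,-0.03,0,0,0]

```text
time: 15.15
tool_pos: [0.6191, -0.2677, 0.0853]
tool_rot: [3.141, 0.001, 1.697]
contact_force: [-0.1, -1.0, 5.0]
opening: 0.0006
```

jog_arm:
  deltas: [0,0.005,-0.02,0,0,0,0,0.01,-0.03,0,0,0]

```text
time: 15.32
tool_pos: [0.619, -0.2671, 0.0825]
tool_rot: [3.141, 0.002, 1.697]
contact_force: [-0.5, -2.5, 5.2]
opening: 0.0004
```

jog_arm:
  deltas: [0,0.005,-0.02,0,0,0,0,0.01,-0.03,0,0,0]

```text
time: 15.48
tool_pos: [0.619, -0.2663, 0.0793]
tool_rot: [3.141, 0.002, 1.696]
contact_force: [0.6, -3.3, 2.8]
opening: 0.0009
```

The bolt's point was felt at about z 0.080 (5–6 N, then dropping to 2.8 N). I'll go on for the further travel, finer near the catch.

jog_arm:
  deltas: [0,0.005,-0.02,0,0,0,0,0.01,-0.03,0,0,0]

```text
time: 15.65
tool_pos: [0.619, -0.2655, 0.0764]
tool_rot: [3.141, 0.002, 1.696]
contact_force: [-2.0, -3.7, 4.4]
opening: 0.0005
```

jog_arm:
  deltas: [0,0.005,-0.02,0,0,0,0,0.01,-0.03,0,0,0]

```text
time: 15.82
tool_pos: [0.619, -0.2646, 0.0734]
tool_rot: [3.141, 0.002, 1.696]
contact_force: [-1.2, -4.4, 4.9]
opening: 0.0002
```

jog_arm:
  deltas: [0,0.005,-0.01,0,0,0,0,0.01,-0.02,0,0,0]

```text
time: 15.98
tool_pos: [0.6191, -0.2635, 0.0713]
tool_rot: [3.141, 0.002, 1.696]
contact_force: [-1.1, -5.8, 3.9]
opening: 0.0003
```

jog_arm:
  deltas: [0,0.005,-0.01,0,0,0,0,0.01,-0.02,0,0,0]

```text
time: 16.15
tool_pos: [0.6191, -0.2631, 0.0697]
tool_rot: [3.141, 0.003, 1.696]
contact_force: [-2.2, -7.2, 6.9]
opening: 0.0
```

The sideways force is growing because I moved inward too fast. I'll ease back outward and then go straight down.

jog_arm:
  deltas: [0,-0.01,0,0,0,0,0,-0.02,0,0,0,0]

```text
time: 16.32
tool_pos: [0.619, -0.2634, 0.0691]
tool_rot: [3.141, -0.0, 1.696]
contact_force: [0.1, -0.3, 4.1]
opening: 0.0005
```

jog_arm:
  deltas: [0,-0.005,-0.01,0,0,0,0,-0.005,-0.015,0,0,0]

```text
time: 16.48
tool_pos: [0.6192, -0.2635, 0.0681]
tool_rot: [3.141, -0.0, 1.697]
contact_force: [-1.8, -0.9, 8.7]
opening: 0.0004
```

jog_arm:
  deltas: [0,0,0,0,0,0,0,0,0,0,0,0]

```text
time: 16.65
tool_pos: [0.6191, -0.2633, 0.0678]
tool_rot: [3.141, -0.0, 1.697]
contact_force: [-0.4, -0.4, 4.2]
opening: 0.0002
```

jog_arm:
  deltas: [0,0,-0.005,0,0,0,0,0,-0.01,0,0,0]

```text
time: 16.82
tool_pos: [0.6192, -0.2632, 0.067]
tool_rot: [3.141, -0.0, 1.697]
contact_force: [-1.0, 0.0, 8.2]
opening: 0.0005
```

jog_arm:
  deltas: [0,0,-0.005,0,0,0,0,0,-0.01,0,0,0,0,0,-0.01,0,0,0]

```text
time: 17.07
tool_pos: [0.6191, -0.2631, 0.0656]
tool_rot: [3.141, -0.001, 1.697]
contact_force: [-0.0, -0.8, 4.1]
opening: 0.0005
```

jog_arm:
  deltas: [0,0,-0.005,0,0,0,0,0,-0.01,0,0,0,0,0,-0.01,0,0,0]

```text
time: 17.32
tool_pos: [0.6191, -0.263, 0.0644]
tool_rot: [3.141, -0.001, 1.697]
contact_force: [0.1, -0.3, 3.3]
opening: 0.0005
```

jog_arm:
  deltas: [0,0,-0.005,0,0,0,0,0,-0.01,0,0,0,0,0,-0.01,0,0,0]

```text
time: 17.57
tool_pos: [0.6191, -0.2635, 0.0635]
tool_rot: [3.141, -0.0, 1.697]
contact_force: [-0.6, -1.0, 3.9]
opening: 0.0003
```

jog_arm:
  deltas: [0,0,-0.005,0,0,0,0,0,-0.01,0,0,0,0,0,-0.01,0,0,0]

```text
time: 17.82
tool_pos: [0.619, -0.2637, 0.0624]
tool_rot: [-3.142, -0.0, 1.697]
contact_force: [1.3, 0.1, 3.0]
opening: 0.0003
```

jog_arm:
  deltas: [0,0,-0.005,0,0,0,0,0,-0.01,0,0,0,0,0,-0.01,0,0,0]

```text
time: 18.07
tool_pos: [0.6186, -0.2635, 0.061]
tool_rot: [-3.141, -0.001, 1.697]
contact_force: [1.0, -0.5, 0.4]
opening: 0.0005
```

jog_arm:
  deltas: [0,0,-0.005,0,0,0,0,0,-0.01,0,0,0,0,0,-0.01,0,0,0]

```text
time: 18.32
tool_pos: [0.6188, -0.2637, 0.0604]
tool_rot: [-3.141, -0.0, 1.697]
contact_force: [-0.4, -0.1, 1.6]
opening: 0.0003
```

jog_arm:
  deltas: [0,0,-0.005,0,0,0,0,0,-0.01,0,0,0,0,0,-0.01,0,0,0]

```text
time: 18.57
tool_pos: [0.619, -0.2638, 0.0597]
tool_rot: [3.141, 0.0, 1.697]
contact_force: [-0.9, -0.3, 2.8]
opening: 0.0007
```

jog_arm:
  deltas: [0,0,-0.005,0,0,0,0,0,-0.01,0,0,0,0,0,-0.01,0,0,0]

```text
time: 18.82
tool_pos: [0.6191, -0.2638, 0.0588]
tool_rot: [3.141, 0.0, 1.697]
contact_force: [-0.6, -0.3, 3.2]
opening: 0.0008
```

jog_arm:
  deltas: [0,0,-0.005,0,0,0,0,0,-0.01,0,0,0,0,0,-0.01,0,0,0]

```text
time: 19.07
tool_pos: [0.6191, -0.2637, 0.0576]
tool_rot: [3.141, 0.0, 1.697]
contact_force: [0.1, 0.0, 3.5]
opening: 0.0005
```

jog_arm:
  deltas: [0,0,-0.005,0,0,0,0,0,-0.01,0,0,0,0,0,-0.01,0,0,0]

```text
time: 19.32
tool_pos: [0.6189, -0.2636, 0.0563]
tool_rot: [-3.141, -0.0, 1.697]
contact_force: [0.6, -0.1, 1.8]
opening: 0.0005
```

jog_arm:
  deltas: [0,0,-0.005,0,0,0,0,0,-0.01,0,0,0,0,0,-0.01,0,0,0]

```text
time: 19.57
tool_pos: [0.6186, -0.2634, 0.0549]
tool_rot: [-3.141, -0.001, 1.697]
contact_force: [0.4, -0.1, -0.6]
opening: 0.0002
```

jog_arm:
  deltas: [0,0,-0.005,0,0,0,0,0,-0.01,0,0,0,0,0,-0.01,0,0,0]

```text
time: 19.82
tool_pos: [0.6188, -0.2636, 0.0543]
tool_rot: [-3.141, -0.0, 1.697]
contact_force: [-0.9, 0.3, -0.3]
opening: 0.0005
```

jog_arm:
  deltas: [0,0,-0.005,0,0,0,0,0,-0.01,0,0,0,0,0,-0.01,0,0,0]

```text
time: 20.07
tool_pos: [0.619, -0.2637, 0.0537]
tool_rot: [3.141, 0.0, 1.697]
contact_force: [1.0, -0.0, 1.9]
opening: 0.0006
```

jog_arm:
  deltas: [0,0,-0.005,0,0,0,0,0,-0.01,0,0,0,0,0,-0.01,0,0,0]

```text
time: 20.32
tool_pos: [0.6192, -0.2639, 0.053]
tool_rot: [3.141, 0.0, 1.697]
contact_force: [0.1, 0.0, 2.2]
opening: 0.0007
```

jog_arm:
  deltas: [0,0,-0.005,0,0,0,0,0,-0.01,0,0,0,0,0,-0.01,0,0,0]

```text
time: 20.57
tool_pos: [0.6192, -0.2639, 0.052]
tool_rot: [3.141, 0.001, 1.697]
contact_force: [-0.4, -0.5, 4.8]
opening: 0.0007
```

jog_arm:
  deltas: [0,0,-0.005,0,0,0,0,0,-0.01,0,0,0,0,0,-0.01,0,0,0]

```text
time: 20.82
tool_pos: [0.6192, -0.2638, 0.0507]
tool_rot: [3.141, 0.0, 1.697]
contact_force: [1.0, -0.8, 4.6]
opening: 0.0008
```

jog_arm:
  deltas: [0,0,-0.005,0,0,0,0,0,-0.01,0,0,0,0,0,-0.01,0,0,0]

```text
time: 21.07
tool_pos: [0.6191, -0.2637, 0.0495]
tool_rot: [3.141, 0.0, 1.697]
contact_force: [0.4, -0.1, 4.6]
opening: 0.0007
```

jog_arm:
  deltas: [0,0,-0.005,0,0,0,0,0,-0.01,0,0,0,0,0,-0.01,0,0,0]

```text
time: 21.32
tool_pos: [0.6191, -0.2638, 0.0487]
tool_rot: [3.141, 0.0, 1.697]
contact_force: [0.3, -0.2, 5.4]
opening: 0.0001
```

```bash
python3 -c "
from h import *
s=robot.read_camera('scene')[:,:,::-1];t=robot.read_camera('top')[:,:,::-1]
a=cv2.resize(s[150:300,170:370],(800,600),interpolation=2)[:, :]
b=cv2.resize(t[135:235,295:430],(405,300),interpolation=2)
c=cv2.resize(a,(600,450)); cv2.imwrite('pics/fa.png',a);cv2.imwrite('pics/fb.png',b)
o=robot.observe();print(o['tool_pos'],o['contact_force'])"
```

```text
[ 0.61905386 -0.26379966  0.04874872] [ 0.57001535 -0.8470305   5.41571157]
```

jog_arm:
  deltas: [0,0,-0.005,0,0,0,0,0,-0.01,0,0,0,0,0,-0.01,0,0,0]

```text
time: 21.67
tool_pos: [0.6192, -0.2641, 0.0482]
tool_rot: [3.141, 0.001, 1.697]
contact_force: [-0.1, -0.5, 6.5]
opening: 0.0006
```

jog_arm:
  deltas: [0,0,-0.005,0,0,0,0,0,-0.01,0,0,0,0,0,-0.01,0,0,0]

```text
time: 21.92
tool_pos: [0.6194, -0.2643, 0.0477]
tool_rot: [3.14, 0.001, 1.697]
contact_force: [-0.7, -2.1, 8.8]
opening: 0.0007
```

jog_arm:
  deltas: [0,0,-0.005,0,0,0,0,0,-0.01,0,0,0,0,0,-0.01,0,0,0,0,0,-0.01,0,0,0]

```text
time: 22.25
tool_pos: [0.6196, -0.2647, 0.0473]
tool_rot: [3.14, 0.002, 1.697]
contact_force: [-0.9, -2.0, 11.7]
opening: 0.0007
```

jog_arm:
  deltas: [0,0,0.02,0,0,0,0,0,0.04,0,0,0,0,0,0.04,0,0,0]

```text
time: 22.5
tool_pos: [0.6192, -0.2645, 0.05]
tool_rot: [3.141, 0.001, 1.697]
contact_force: [0.9, -3.8, 3.8]
opening: 0.0004
```

jog_arm:
  deltas: [0,0,0.02,0,0,0,0,0,0.04,0,0,0,0,0,0.04,0,0,0]

```text
time: 22.75
tool_pos: [0.6187, -0.2632, 0.0535]
tool_rot: [-3.141, -0.001, 1.697]
contact_force: [0.3, -2.1, 1.3]
opening: 0.0004
```

jog_arm:
  deltas: [0,0,0.02,0,0,0,0,0,0.04,0,0,0,0,0,0.04,0,0,0]

```text
time: 23.0
tool_pos: [0.6189, -0.2631, 0.0576]
tool_rot: [-3.141, -0.001, 1.697]
contact_force: [0.4, 0.3, -0.5]
opening: 0.0007
```

The buffer was felt (11.7 N). On raising the tool the force vanished, so the lip stayed down. Retreating to look.

jog_arm:
  deltas: [0,0,0.2,0,0,0,0,0,0.5,0,0,0,0,0,0.9,0,0,0,0,0,1,0,0,0]

```text
time: 23.33
tool_pos: [0.6212, -0.2645, 0.164]
tool_rot: [3.134, 0.005, 1.697]
contact_force: [0.6, -0.4, 1.3]
opening: 0.0004
```

jog_arm:
  deltas: [-0.2,0,0.2,0,0,0,-0.5,0,0.4,0,0,0,-0.8,0,0.5,0,0,0,-1,0,0.5,0,0,0,-1,0,0.5,0,0,0]

```text
time: 23.75
tool_pos: [0.5162, -0.2635, 0.209]
tool_rot: [-3.141, 0.0, 1.696]
contact_force: [0.9, -0.2, -0.2]
opening: 0.0008
```

jog_arm:
  deltas: [-0.2,0,0,0,0,0,-0.5,0,0,0,0,0,-0.8,0,0,0,0,0,-1,0,0,0,0,0,-1,0,0,0,0,0]

```text
time: 24.17
tool_pos: [0.4165, -0.2632, 0.2075]
tool_rot: [-3.14, -0.001, 1.695]
contact_force: [0.7, 0.4, 0.2]
opening: 0.0004
```

```bash
python3 -c "
from h import *
s=robot.read_camera('scene')[:,:,::-1];t=robot.read_camera('top')[:,:,::-1]
a=cv2.resize(s[150:290,180:360],(540,420),interpolation=2)[:300]
a=cv2.resize(s[155:275,180:360],(450,300),interpolation=2)
b=cv2.resize(t[130:235,295:435],(720,540),interpolation=2)[:]
b=cv2.resize(t[130:235,295:435],(400,300),interpolation=2)
cv2.imwrite('pics/fin.png',np.vstack([np.hstack([cv2.resize(b,(800,600))[0:560:2,0:800:2]]),np.zeros((1,400,3),np.uint8)])) if 0 else None
B=cv2.resize(t[140:235,295:435],(442,300),interpolation=2);A=cv2.resize(s[150:260,180:342],(442,300),interpolation=2)
cv2.imwrite('pics/fin.png',np.vstack([B,A]))
o=robot.observe();print(o['time'],o['tool_pos'],o['contact_force'])"
```

```text
24.2667 [ 0.41946314 -0.26383074  0.20783693] [0.34491137 0.235664   0.27436577]
```

View pics/fin.png

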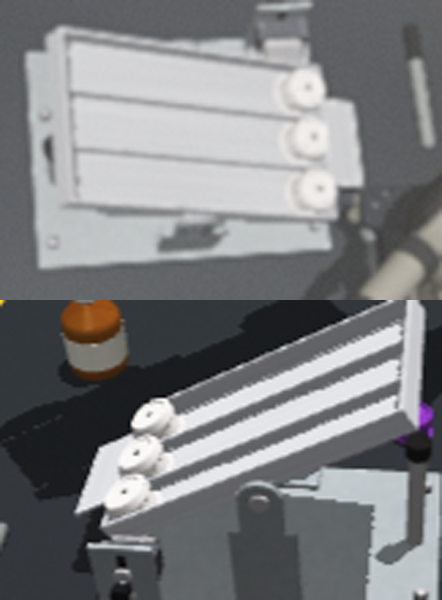

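All three cups sit against the low end wall: top view dots at (308,88), (312,136) and (320,188). The trough stays tipped. I'll do a quick numeric check of tilt and rest, then hand in.

```bash
python3 -c "
from h import *
from scipy.optimize import least_squares
T=robot.camera_params('top');a,R,t,e=fit()
px=np.array([(295+u/3.157,140+v/3.158) for u,v in((308,88),(312,136),(320,188))])
def pr(p):
  th,x=p;o=[]
  for y in(.047,-.0015,-.051):
    z=.034;X=x*np.cos(th)+z*np.sin(th);Z=.135-x*np.sin(th)+z*np.cos(th);o.append(proj(T,[*(R@[X,y]+t),Z]))
  return np.array(o)
for th in(.45,.5,.55,.6):
  r=least_squares(lambda q:(pr([th,q[0]])-px).ravel(),[.12]);print(th,r.x,r.cost)
i=[robot.read_camera('scene')[150:260,180:342].astype(int)]
for k in range(10): robot.read_camera('top')
i.append(robot.read_camera('scene')[150:260,180:342].astype(int));print('mean diff',abs(i[0]-i[1]).mean())
o=robot.observe();print(o['time'],o['contact_force']);print(robot.hand_in())"
```

```text
0.45 [0.1143515] 2.665119751663154
0.5 [0.11702037] 0.8186712869374588
0.55 [0.12018128] 0.21750438299554414
0.6 [0.12389229] 1.0813234634440194
mean diff 0.38378226711560043
24.8667 [-0.17782816  0.05682776 -0.13825801]
the job is handed in; nothing more can be done
None
```

I loaded the loose cup into the middle lane and tipped the trough. It now stays down on its catch by itself, with all three cups against the low end wall. I handed in at about 24.9 s; no verdict is reported.

- **Picking up:** My first grasp closed on nothing above the lid. The visible fingertips stood about 33 mm short of where the stated tool frame puts them, so I found their height from the pictures. I regripped about 30 mm lower, and the pads stopped at 40 mm.
- **Placing:** I lowered the cup until I felt the floor (about 5 N) and let go. A picture showed it upright between the ribs.
- **Pushing:** I pushed the lip down in small steps. The highest vertical force I read was 11.7 N, at the buffer. Readings came only at the end of each move, so a short peak in between could have been missed. For a few millimetres the sideways force reached 7 N because I moved inward too fast, and I eased it off.
- **Last checks:**
  - The best-fitting tilt is about 0.55 rad.
  - The cups fit at x of about 0.120 m, inside the 0.112–0.130 m limits.
  - Two pictures about 0.5 s apart showed no motion, and the tool force was about zero.
- **Not certain:** The force along the stroke was noisy. My first guess at where the catch would take was too high, so I settled it by feeling the buffer and then seeing that the lip stayed down. I did not re-measure the other things on the bench, but no contact with them was felt.

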